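# Find the rocking corner of the levelling plate and press its shim flat

## Robot

A 6-joint arm with a two-finger parallel gripper is mounted at the origin on a cart in front of the work surface, level with it; the furniture and walls round the work are solid. World frame = base frame: x ahead of the robot, y to its left, z up, the work surface at z = 0. Lengths are in m, angles in degrees, forces in N, time in s.
With the tool pointing down it reaches from about 0.35 to 0.875 m from the base axis. Payload 4.2 kg.
Tool frame: the origin (TCP) lies midway between the tips of the shut fingers; the grasp point (between the pads) lies 19 mm behind it; z points along the fingers, y is the line along which they close (so a half turn about z gives the same grasp; the last joint's range is limited). The gripper opens to 87 mm and grips with 3 to 60 N. Pads are 19 mm wide; open, the fingers measure 117 mm over their backs; the gripper's body (75 mm by 190 mm) begins 51 mm behind the grasp point.
Start: joints at [88.499, 22.042, 0.453, 0, -68.411, -14.817], TCP at [0.176, 0.6, 0.223] pointing down, gripper open.
Joint ranges: [-179.83, 179.83], [-69.29, 118.12], [-61.27, 80.66], [-181.25, 117.63], [-171.15, -9.14], [-177.46, 177.46]. Speed limits (degrees/s): [159.86, 159.86, 180, 180, 180, 180].

## Interface

Orientations are given as a 3x3 rotation matrix whose columns are the frame's x, y, z axes.
In Python, from station import r, cams gives the robot as it stands.
- The arm moves only by the tool play_rows, never from a script. Its argument "commands" is text: rows parted by semicolons, each of 6 numbers parted by spaces: the shift along the world's x, y, z normalised to -1 to 1, where 1 is 30 mm, then the turn, a rotation vector about the world's x, y, z normalised to -1 to 1, where 1 is 0.15 rad. A call has 1 to 20 rows; each row shifts and turns the commanded pose from where the row before left it; what a row does not reach is not made up. A row lasts 1/10 s, in which the tool goes at most 50 mm and 8.59 degrees, less where a joint would pass 70% of its speed; a pose out of reach is approached as far as the arm can. A call with a number of a shift or a turn outside -1 to 1 is refused whole. A call with a gripper value outside its range is refused whole. "grip" is the finger opening in mm, from 0 to 87, set as the call begins (left out, the last holds). The fingers move at their own pace and stop on an object; the grip force is fixed at half the most. Time passes only in rows, so rows that do not move let the fingers close. It gives the time, the measured TCP pose, the force, the opening and the grip force at its end, in the units of the state.
- r.sense(): the state, without advancing time (a new reading comes with each control period).
- cams.capture(name): name is "scene" or "top" or "wrist"; returns (picture, depth): 384x512x3 uint8, blue, green, red; 384x512 float32, m along the optical axis (not along the pixel's ray), 0 where there is no reading.
- cams.camera_info(name): a dict with "mtx" (3x3 intrinsics, pixels), "R" (3x3) and "t" (3): a world point X has camera coordinates R X + t. Camera axes: x right, y down, z forward; pixel columns grow to the right and rows downward; lengths in m; the calibration is good to about 2 mm. A picture is of the moment at which its call begins: read the wrist's pose just before it. camera_info takes no time and is no camera call; for the wrist camera it gives the pose at the moment of the call.
- r.finish_job(): hands the job in; it is judged then, once.
The state is a dict: "time_s": time; "joints": joint angles; "joint_velocities": joint speeds; "effort": joint torques, N m; "tcp_pos": TCP position; "ee_rot": TCP orientation; "wrist_force": force on the tool from outside, world axes, zero at the start; "moment": the same for the moment, N m; "gripper_width": opening from 0.0 (shut) to 1.0 (fully open); "gripper_force": force on a finger pad.
Only numpy, scipy, OpenCV 4.12 (cv2) and the standard library are available. Lean on these libraries where they do the work, as an engineer would, in place of code of your own. Each camera call takes 0.05 s, during which the arm holds its last target. There are 200 camera calls.

## Task

One corner of the aluminium plate gives when you press on it: press down on the plate's corners with the closed fingertips until you find the one that sinks, and push it right down until it stops. Then press that corner's shim tab, on the side of the frame beside it, down until it lies flat, and leave the other three tabs standing up. Only press: do not grip, lift or shift the plate, the test tile on it or the pots, and finish clear of everything.

Things in the scene. Friction and masses are not known exactly. Their poses are not given: they have to be found in the camera images.
- frame: dark steel levelling frame, a 240 (x) x 340 (y) x 6 mm base fixed on the bench, with stops round the plate and four hinged steel shims, two on the left and two on the right, each beside a plate corner (62 mm from the middle along x). Origin at the centre of its underside; at yaw 0 x points away from the robot, y to the left.
- plate: loose flat aluminium plate 210 (x) x 180 (y) x 12 mm, 0.9 kg; origin at the centre of its underside, 47 mm above the bench; axes as the frame's. Three corners are firm (give under 2 mm when pressed); one, different each time, rests on a spring: gives from about 1.5 N, sinks about 6 mm at about 2.5 N, then is firm, and springs back when released. At rest all look alike.
- corner_near_left (a point): near left corner of the plate: centre of the small round screw head let into its top, 19 mm from the end and 22 mm from the side of the plate, on the plate's top face; press straight down here to try the corner. It moves with the plate. (near = towards the robot, left = +y of the frame)
- corner_near_right (a point): near right corner of the plate: centre of the small round screw head let into its top, 19 mm from the end and 22 mm from the side of the plate, on the plate's top face; press straight down here to try the corner. It moves with the plate. (near = towards the robot, left = +y of the frame)
- corner_far_left (a point): far left corner of the plate: centre of the small round screw head let into its top, 19 mm from the end and 22 mm from the side of the plate, on the plate's top face; press straight down here to try the corner. It moves with the plate. (near = towards the robot, left = +y of the frame)
- corner_far_right (a point): far right corner of the plate: centre of the small round screw head let into its top, 19 mm from the end and 22 mm from the side of the plate, on the plate's top face; press straight down here to try the corner. It moves with the plate. (near = towards the robot, left = +y of the frame)
- mark_near_left (a joint): hidden drag pin under the near left corner: 0 m at the start; it stays at 0 under a firm corner, and reads about 0.003 m, and stays so, once the corner has been pressed down by some 6 mm.
- mark_near_right (a joint): hidden drag pin under the near right corner: 0 m at the start; it stays at 0 under a firm corner, and reads about 0.003 m, and stays so, once the corner has been pressed down by some 6 mm.
- mark_far_left (a joint): hidden drag pin under the far left corner: 0 m at the start; it stays at 0 under a firm corner, and reads about 0.003 m, and stays so, once the corner has been pressed down by some 6 mm.
- mark_far_right (a joint): hidden drag pin under the far right corner: 0 m at the start; it stays at 0 under a firm corner, and reads about 0.003 m, and stays so, once the corner has been pressed down by some 6 mm.
- tab_near_left (a point): near left shim's press point: upper face of its steel tab (26 mm wide, 76 long, 4 thick), 55 mm from the hinge; moves with the tab. Hinge: under the plate's side edge, 82 mm from the frame's middle along y, 12 mm up, axis along x. The tab slopes up and outwards 0.7 rad; pressed straight down here (2 to 5 N) it swings until level, top face 14 mm above the bench, and stays where left.
- tab_near_right (a point): near right shim's press point: upper face of its steel tab (26 mm wide, 76 long, 4 thick), 55 mm from the hinge; moves with the tab. Hinge: under the plate's side edge, 82 mm from the frame's middle along y, 12 mm up, axis along x. The tab slopes up and outwards 0.7 rad; pressed straight down here (2 to 5 N) it swings until level, top face 14 mm above the bench, and stays where left.
- tab_far_left (a point): far left shim's press point: upper face of its steel tab (26 mm wide, 76 long, 4 thick), 55 mm from the hinge; moves with the tab. Hinge: under the plate's side edge, 82 mm from the frame's middle along y, 12 mm up, axis along x. The tab slopes up and outwards 0.7 rad; pressed straight down here (2 to 5 N) it swings until level, top face 14 mm above the bench, and stays where left.
- tab_far_right (a point): far right shim's press point: upper face of its steel tab (26 mm wide, 76 long, 4 thick), 55 mm from the hinge; moves with the tab. Hinge: under the plate's side edge, 82 mm from the frame's middle along y, 12 mm up, axis along x. The tab slopes up and outwards 0.7 rad; pressed straight down here (2 to 5 N) it swings until level, top face 14 mm above the bench, and stays where left.
- shim_near_left (a joint): angle of the near left shim: 0 = tab raised by 0.75 rad (starts between 0 and 0.08), 0.75 = pressed flat, level, when its prop stands upright under the plate's near left corner and holds it up.
- shim_near_right (a joint): angle of the near right shim: 0 = tab raised by 0.75 rad (starts between 0 and 0.08), 0.75 = pressed flat, level, when its prop stands upright under the plate's near right corner and holds it up.
- shim_far_left (a joint): angle of the far left shim: 0 = tab raised by 0.75 rad (starts between 0 and 0.08), 0.75 = pressed flat, level, when its prop stands upright under the plate's far left corner and holds it up.
- shim_far_right (a joint): angle of the far right shim: 0 = tab raised by 0.75 rad (starts between 0 and 0.08), 0.75 = pressed flat, level, when its prop stands upright under the plate's far right corner and holds it up.
- test_tile: glazed test tile 57 x 41 x 14 mm lying on the middle of the plate; origin at the centre of its underside. Stays there.
- stone_pot: small grey-brown stoneware pot, 64 mm across, 59 mm high, on the bench left of the frame; origin at the centre of its underside. Bystander.
- glaze_pot: orange glaze pot with white screw cap, 53 mm across, 61 mm high, on the bench right of the frame; origin at the centre of its underside. Bystander.

How it is judged:
By the outcome, as a careful person would: the job done as asked, in the order asked, and still so for the second after the job is handed in, with the robot touching nothing.
It also fails if it takes over 48 s, if anything falls off the work surface, if the arm or the gripper's body presses on something with over 40 N, if the wrist force passes 120 N, or if a joint passes its speed limit or range.

## Working session

There is one attempt and no reset: what is moved stays moved. The work goes in short steps, Python scripts to look and compute and a tool call to move; the robot and the scene stay as the last step left them, time stands still between calls to the robot, and variables do not carry over. Pictures are saved under pics/ and viewed, at most 10 in all, crops included, and the job is handed in when it is done.

Besides the shell and the picture viewer there is one more tool, called after ">>>" in YAML: its name, and indented under it one key for each argument. play_rows: Moves the arm, as the interface text tells. Scaled input: -1 to 1 covers 30 mm each way for a shift and 0.15 rad each way for a turn. Its arguments: {"type":"object","properties":{"commands":{"type":"string"},"grip":{"type":"number"}},"required":["commands"]}

```bash
mkdir -p pics; ls
python3 - <<'E'
from station import r,cams
import cv2,numpy as np
for n in("scene","top"):
    p,d=cams.capture(n); cv2.imwrite(f"pics/{n}0.png",p); np.save(f"pics/{n}0.npy",d)
    i=cams.camera_info(n); C=-np.array(i["R"]).T@np.array(i["t"]); print(n,C,np.array(i["R"])[2],np.array(i["mtx"])[0,0])
s=r.sense(); print(s["time_s"],s["tcp_pos"],s["ee_rot"],s["wrist_force"])
E
```

```text
pics
scene [-0.13418142 -0.89610244  1.14390924] [ 0.43168529  0.56680943 -0.70169429] 469.00393660755526
top [0.41988138 0.00427107 1.43579534] [ 0.09231415 -0.00553109 -0.99571457] 407.20861727213793
0.1 [0.17543785 0.59933126 0.2215917 ] [[ 9.59690004e-01 -2.81060332e-01 -4.30885187e-04]
 [-2.81060642e-01 -9.59688218e-01 -1.85460570e-03]
 [ 1.07740657e-04  1.90095142e-03 -9.99998187e-01]] [-0.2536594   0.43843893 -0.90511166]
```

View pics/top0.png

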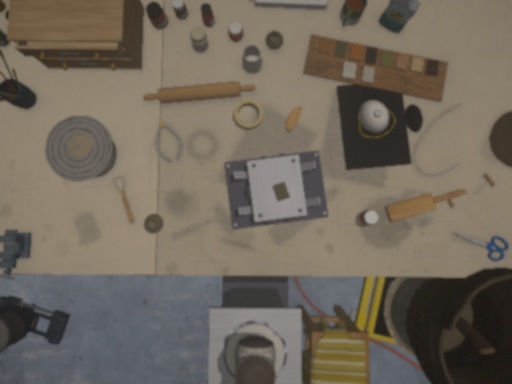

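View pics/scene0.png

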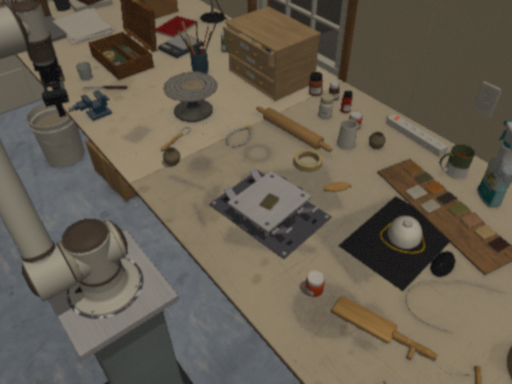

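The top view shows the plate (bright) at about (277,188) with the tile in its middle, the tabs at about (237,175), (240,209), (309,169) and (315,200), and the pots at (153,223) and (370,217).

```bash
cat > h.py <<'E'
import numpy as np,cv2
def ray(i,uv,z):
    R,t,K=[np.array(i[k],float) for k in("R","t","mtx")]
    uv=np.atleast_2d(uv).astype(float); C=-R.T@t
    d=(R.T@np.linalg.inv(K)@np.c_[uv,np.ones(len(uv))].T).T
    return C+d*((z-C[2])/d[:,2])[:,None]
def proj(i,X):
    R,t,K=[np.array(i[k],float) for k in("R","t","mtx")]
    p=(K@(R@np.atleast_2d(X).T+t.ravel()[:,None])).T; return p[:,:2]/p[:,2:]
def plate(p,i,z=.059,lo=150,roi=None):
    g=cv2.cvtColor(p,cv2.COLOR_BGR2HSV); m=((g[...,2]>lo)&(g[...,1]<35)).astype(np.uint8)
    if roi: q=np.zeros_like(m); x0,y0,x1,y1=roi; q[y0:y1,x0:x1]=1; m*=q
    m=cv2.morphologyEx(m,cv2.MORPH_OPEN,np.ones((5,5)))
    c=max(cv2.findContours(m,0,2)[0],key=cv2.contourArea)[:,0]
    P=ray(i,c,z)[:,:2]*1000; return m,cv2.minAreaRect(P.astype(np.float32))
def points(c,yaw):
    c_,s=np.cos(yaw),np.sin(yaw); M=np.array([[c_,-s],[s,c_]]); o={}
    for n,a in(("near",-1),("far",1)):
        for q,b in(("left",1),("right",-1)):
            o["corner_"+n+"_"+q]=c+M@[a*86e-3,b*68e-3]
            o["tab_"+n+"_"+q]=c+M@[a*62e-3,b*(82e-3+55e-3*np.cos(.7))]
    return o
E
python3 - <<'E'
from station import r,cams
from h import *
i=cams.camera_info("top"); p=cv2.imread("pics/top0.png")
g=cv2.cvtColor(p,cv2.COLOR_BGR2HSV); print(g[160,277],g[188,300],g[165,232],g[240,277])
m,R=plate(p,i,roi=(220,145,335,230)); print(R, ray(i,[[153,223],[370,217]],.06))
d=np.load("pics/top0.npy"); 
print(cams.camera_info("wrist")); print(r.sense()["gripper_width"])
E
```

```text
[  5  10 149] [  5  10 151] [170  10  77] [ 16  47 124]
((497.4091491699219, -92.45606994628906), (33.99031448364258, 33.907047271728516), 0.23718447983264923) [[ 0.4359787   0.3481995   0.06      ]
 [ 0.46279664 -0.38319389  0.06      ]]
{'mtx': array([[298.2638983 ,   0.        , 254.20722706],
       [  0.        , 298.2638983 , 191.01017083],
       [  0.        ,   0.        ,   1.        ]]), 'R': array([[-0.28044395, -0.95986871,  0.00180454],
       [-0.92381808,  0.27042052,  0.27098504],
       [-0.26059804,  0.07432905, -0.96258187]]), 't': array([ 0.62401603, -0.03227477,  0.39189887])}
0.9996226064049043
```

Run:
```python
from station import r,cams
from h import *
i=cams.camera_info("top"); p=cv2.imread("pics/top0.png")
m,R=plate(p,i,lo=125,roi=(220,145,335,230)); print(R)
w=cams.camera_info("wrist"); print(-w["R"].T@w["t"], w["R"][2])
```

```text
((560.16162109375, -67.21290588378906), (204.9927978515625, 176.928955078125), 7.779268741607666)
[0.24731358 0.57857175 0.38485466] [-0.26059804  0.07432905 -0.96258187]
```

>>> play_rows:
  commands: "0.3 -0.5 0.1 0 0 0.1;0.6 -1 0.1 0 0 0.15;0.6 -1 0.1 0 0 0.15;0.6 -1 0.1 0 0 0.15;0.6 -1 0.1 0 0 0.15;0.6 -1 0.1 0 0 0.15;0.6 -1 0.1 0 0 0.15;0.6 -1 0.1 0 0 0.15;0.6 -1 0.1 0 0 0.15;0.6 -1 0.1 0 0 0.15;0.6 -1 0 0 0 0.15;0.6 -1 0 0 0 0.15;0.6 -1 0 0 0 0.15;0.6 -1 0 0 0 0.15;0.6 -1 0 0 0 0.15;0.6 -1 0 0 0 0.15;0.6 -1 0 0 0 0.15;0.6 -1 0 0 0 0.15;0.6 -1 0 0 0 0.15;0.6 -1 0 0 0 0"
  grip: 0

```text
time_s: 2.1
tcp_pos: [0.5268, 0.0134, 0.2522]
ee_rot: [[0.991, 0.135, -0.001], [0.135, -0.991, 0.0], [-0.001, -0.0, -1.0]]
wrist_force: [0.5, 1.9, 0.1]
gripper_width: 0.009
gripper_force: 0.0
```

>>> play_rows:
  commands: "0.6 -1 0 0 0 0;0.6 -1 0 0 0 0;0.3 -0.6 0 0 0 0;0 0 0 0 0 0;0 0 0 0 0 0"

```text
time_s: 2.6
tcp_pos: [0.5711, -0.0634, 0.2518]
ee_rot: [[0.991, 0.134, -0.002], [0.134, -0.991, 0.0], [-0.001, -0.0, -1.0]]
wrist_force: [-0.5, 0.0, 0.4]
gripper_width: 0.004
gripper_force: 0.0
```

Run:
```python
from station import r,cams
from h import *
i=cams.camera_info("wrist"); p,d=cams.capture("wrist"); s=r.sense()
print(s["time_s"],s["tcp_pos"],s["ee_rot"],s["joints"],s["wrist_force"])
cv2.imwrite("pics/w1.png",p); np.save("pics/w1.npy",d)
P=points(np.array([.560,-.067]),np.radians(7.8))
for k,v in P.items():
    u=proj(i,[*v,.059 if k[0]=="c" else .047])[0]; print(k,v.round(4),u.round()); cv2.circle(p,tuple(int(a) for a in u),3,(0,0,255),1)
cv2.imwrite("pics/w1o.png",p)
```

```text
2.65 [ 0.57106934 -0.06283946  0.25212007] [[ 9.90872502e-01  1.34798353e-01 -1.04378516e-03]
 [ 1.34798638e-01 -9.90872991e-01  2.07198179e-04]
 [-1.00632855e-03 -3.46007795e-04 -9.99999434e-01]] [ 9.85799924e+00  1.60376962e+01 -4.05007517e+00 -2.33475788e-02
 -6.99691192e+01  8.78969790e+01] [ 0.11051618 -0.3445303   0.00307709]
corner_near_left [ 0.4656 -0.0113] [204. 244.]
tab_near_left [0.4817 0.0475] [162. 223.]
corner_near_right [ 0.484 -0.146] [308. 244.]
tab_near_right [ 0.5154 -0.1983] [350. 223.]
corner_far_left [0.636 0.012] [197. 107.]
tab_far_left [0.6046 0.0643] [153. 128.]
corner_far_right [ 0.6544 -0.1227] [315. 107.]
tab_far_right [ 0.6383 -0.1815] [358. 128.]
```

View pics/w1o.png

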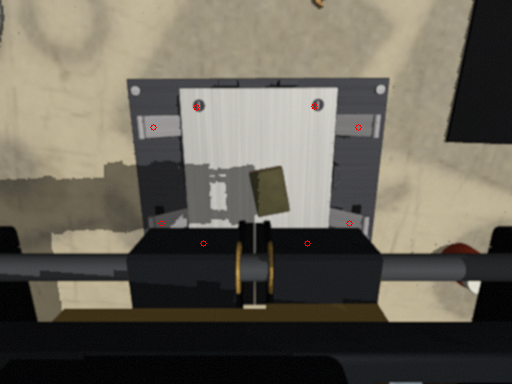

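>>> play_rows:
  commands: "0.37 0.4 -0.98 0 0 0;0.37 0.4 -0.98 0 0 0;0.37 0.4 -0.98 0 0 0;0.37 0.4 -0.98 0 0 0;0.37 0.4 -0.98 0 0 0;0.37 0.4 -0.98 0 0 0;0 0 0 0 0 0;0 0 0 0 0 0;0 0 0 0 0 0"

```text
time_s: 3.55
tcp_pos: [0.6387, 0.0092, 0.078]
ee_rot: [[0.991, 0.136, 0.003], [0.136, -0.991, 0.0], [0.003, 0.0, -1.0]]
wrist_force: [1.6, -0.4, 0.5]
gripper_width: 0.007
gripper_force: 0.0
```

Run:
```python
from station import r,cams
from h import *
p,d=cams.capture("scene"); i=cams.camera_info("scene"); s=r.sense(); print(s["tcp_pos"],s["wrist_force"])
i2=cams.camera_info("wrist"); q,_=cams.capture("wrist")
P=points(np.array([.562,-.070]),np.radians(7.8))
for k,v in P.items():
  for im,ii in((p,i),(q,i2)):
    u=proj(ii,[*v,.059 if k[0]=="c" else .047])[0]; cv2.circle(im,tuple(int(round(a)) for a in u),1,(0,0,255),-1)
  print(k,v.round(4))
c=cv2.resize(p[140:280,180:360],None,fx=3,fy=3,interpolation=cv2.INTER_CUBIC); cv2.imwrite("pics/s2.png",c)
cv2.imwrite("pics/w2.png",q)
```

```text
[0.63880539 0.00901396 0.07827331] [ 0.04925673 -0.00571166 -0.04977553]
corner_near_left [ 0.4676 -0.0143]
tab_near_left [0.4837 0.0445]
corner_near_right [ 0.486 -0.149]
tab_near_right [ 0.5174 -0.2013]
corner_far_left [0.638 0.009]
tab_far_left [0.6066 0.0613]
corner_far_right [ 0.6564 -0.1257]
tab_far_right [ 0.6403 -0.1845]
```

View pics/s2.png

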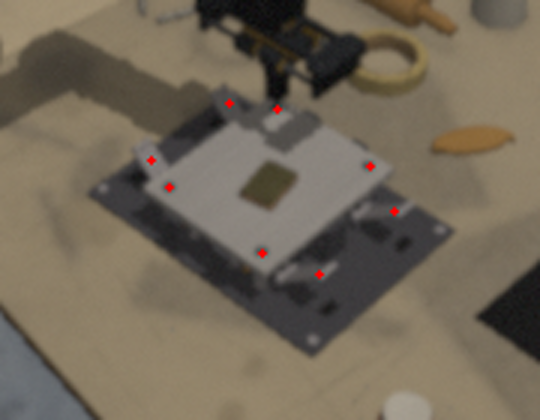

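The red dots land on the screws and tabs in the scene view, with the fingertips over the far left corner at (277,100). I'll press there now.

>>> play_rows:
  commands: "0 0 -0.25 0 0 0;0 0 -0.25 0 0 0;0 0 -0.1 0 0 0;0 0 -0.04 0 0 0;0 0 0 0 0 0"

```text
time_s: 4.15
tcp_pos: [0.6377, 0.0086, 0.0592]
ee_rot: [[0.991, 0.135, -0.001], [0.135, -0.991, -0.001], [-0.001, 0.001, -1.0]]
wrist_force: [-5.3, 1.2, 12.0]
gripper_width: 0.001
gripper_force: 6.3
```

>>> play_rows:
  commands: "0 0 -0.04 0 0 0;0 0 -0.04 0 0 0;0 0 0 0 0 0"

```text
time_s: 4.45
tcp_pos: [0.6377, 0.0085, 0.0591]
ee_rot: [[0.991, 0.136, -0.0], [0.136, -0.991, -0.001], [-0.0, 0.001, -1.0]]
wrist_force: [-9.3, 2.0, 22.8]
gripper_width: 0.007
gripper_force: 11.1
```

>>> play_rows:
  commands: "0 0 0.4 0 0 0;0 0 0.3 0 0 0;0.12 -0.9 0 0 0 0;0.12 -0.9 0 0 0 0;0.12 -0.9 0 0 0 0;0.12 -0.9 0 0 0 0;0.12 -0.9 0 0 0 0;0 0 0 0 0 0;0 0 -0.25 0 0 0;0 0 -0.25 0 0 0;0 0 -0.1 0 0 0;0 0 0 0 0 0;0 0 0 0 0 0"

```text
time_s: 5.75
tcp_pos: [0.656, -0.1255, 0.0592]
ee_rot: [[0.991, 0.137, -0.001], [0.137, -0.991, -0.001], [-0.001, 0.001, -1.0]]
wrist_force: [-3.5, -1.0, 9.0]
gripper_width: 0.008
gripper_force: 4.7
```

>>> play_rows:
  commands: "0 0 -0.04 0 0 0;0 0 -0.04 0 0 0;0 0 0 0 0 0"

```text
time_s: 6.05
tcp_pos: [0.656, -0.1255, 0.0592]
ee_rot: [[0.99, 0.138, -0.0], [0.138, -0.99, -0.002], [-0.0, 0.002, -1.0]]
wrist_force: [-7.3, 0.0, 17.7]
gripper_width: 0.003
gripper_force: 9.1
```

>>> play_rows:
  commands: "0 0 0.4 0 0 0;0 0 0.28 0 0 0;-0.945 -0.13 0 0 0 0;-0.945 -0.13 0 0 0 0;-0.945 -0.13 0 0 0 0;-0.945 -0.13 0 0 0 0;-0.945 -0.13 0 0 0 0;-0.945 -0.13 0 0 0 0;0 0 0 0 0 0;0 0 -0.25 0 0 0;0 0 -0.25 0 0 0;0 0 -0.1 0 0 0;0 0 0 0 0 0;0 0 0 0 0 0"

```text
time_s: 7.45
tcp_pos: [0.487, -0.1494, 0.0575]
ee_rot: [[0.991, 0.135, 0.001], [0.135, -0.991, -0.0], [0.001, 0.0, -1.0]]
wrist_force: [1.0, 1.6, 2.2]
gripper_width: 0.009
gripper_force: 1.3
```

>>> play_rows:
  commands: "0 0 -0.04 0 0 0;0 0 -0.04 0 0 0;0 0 0 0 0 0"

```text
time_s: 7.75
tcp_pos: [0.4869, -0.1496, 0.0555]
ee_rot: [[0.991, 0.135, 0.002], [0.135, -0.991, -0.0], [0.002, 0.0, -1.0]]
wrist_force: [1.0, 0.8, 3.3]
gripper_width: 0.007
gripper_force: 1.5
```

Near right is sinking; I'll push on to its stop.

>>> play_rows:
  commands: "0 0 -0.06 0 0 0;0 0 -0.06 0 0 0;0 0 0 0 0 0;0 0 0 0 0 0"

```text
time_s: 8.15
tcp_pos: [0.4869, -0.1497, 0.0534]
ee_rot: [[0.991, 0.136, 0.002], [0.136, -0.991, -0.001], [0.002, 0.001, -1.0]]
wrist_force: [-2.0, 0.9, 14.4]
gripper_width: 0.009
gripper_force: 7.1
```

>>> play_rows:
  commands: "0 0 -0.06 0 0 0;0 0 -0.06 0 0 0;0 0 0 0 0 0;0 0 0 0 0 0"

```text
time_s: 8.55
tcp_pos: [0.487, -0.1498, 0.053]
ee_rot: [[0.991, 0.137, 0.003], [0.137, -0.991, -0.001], [0.002, 0.002, -1.0]]
wrist_force: [-9.4, 5.1, 36.4]
gripper_width: 0.005
gripper_force: 18.1
```

>>> play_rows:
  commands: "0 0 0.3 0 0 0;0 0 0.6 0 0 0;0 0 0.6 0 0 0;0.34 -0.6 0 0 0 0;0.34 -0.6 0 0 0 0;0.34 -0.6 0 0 0 0;0 0 0 0 0 0;0 0 0 0 0 0"

```text
time_s: 9.35
tcp_pos: [0.5152, -0.2035, 0.0918]
ee_rot: [[0.991, 0.133, -0.003], [0.133, -0.991, 0.001], [-0.003, -0.001, -1.0]]
wrist_force: [0.2, -0.4, -0.1]
gripper_width: 0.008
gripper_force: 0.0
```

>>> play_rows:
  commands: "0 0 -0.3 0 0 0;0 0 -0.3 0 0 0;0 0 -0.3 0 0 0;0 0 -0.3 0 0 0;0 0 -0.3 0 0 0;0 0 0 0 0 0"

```text
time_s: 9.95
tcp_pos: [0.5159, -0.2033, 0.0464]
ee_rot: [[0.991, 0.135, -0.003], [0.135, -0.991, 0.0], [-0.002, -0.001, -1.0]]
wrist_force: [-0.3, -0.6, 0.3]
gripper_width: 0.004
gripper_force: 0.0
```

Run:
```python
from station import r,cams
from h import *
p,d=cams.capture("scene"); s=r.sense(); print(s["tcp_pos"],s["wrist_force"])
cv2.imwrite("pics/s3.png",cv2.resize(p[140:280,180:360],None,fx=3,fy=3,interpolation=cv2.INTER_CUBIC))
```

```text
[ 0.51610139 -0.20341574  0.04699706] [ 0.22474846 -0.57484156  0.09765682]
```

View pics/s3.png

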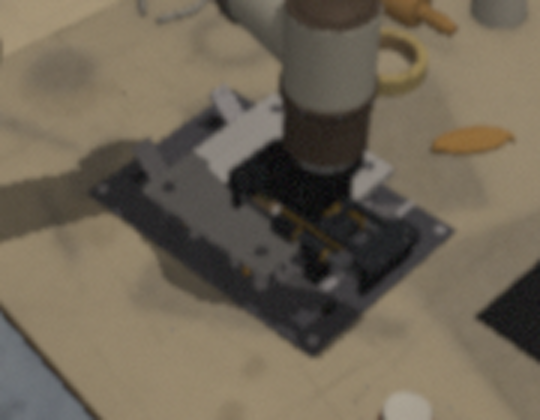

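The fingertips are at the near right tab (about (320,270)), with nothing else touched. I'll press on down.

>>> play_rows:
  commands: "0 0 -0.2 0 0 0;0 0 -0.2 0 0 0;0 0 -0.2 0 0 0;0 0 -0.2 0 0 0;0 0 0 0 0 0"

```text
time_s: 10.5
tcp_pos: [0.5161, -0.2034, 0.0229]
ee_rot: [[0.991, 0.134, -0.002], [0.134, -0.991, 0.0], [-0.002, -0.001, -1.0]]
wrist_force: [-0.9, 0.3, 0.2]
gripper_width: 0.006
gripper_force: 0.0
```

>>> play_rows:
  commands: "0 0 -0.15 0 0 0;0 0 -0.1 0 0 0;0 0 0 0 0 0;0 0 0 0 0 0"

```text
time_s: 10.9
tcp_pos: [0.5162, -0.2033, 0.016]
ee_rot: [[0.991, 0.134, -0.001], [0.134, -0.991, 0.0], [-0.001, -0.001, -1.0]]
wrist_force: [-0.3, -1.0, 0.2]
gripper_width: 0.005
gripper_force: 0.0
```

No force felt; I need to look before going lower.

Run:
```python
from station import r,cams
from h import *
p,d=cams.capture("scene"); i=cams.camera_info("scene")
q,_=cams.capture("wrist")
a=cv2.resize(p[195:260,240:330],None,fx=5,fy=5,interpolation=cv2.INTER_CUBIC)
b=cv2.resize(q[60:300,150:380],None,fx=1.35,fy=1.35)
H=max(a.shape[0],b.shape[0]); f=lambda x:cv2.copyMakeBorder(x,0,H-x.shape[0],0,0,0)
o=cv2.hconcat([f(a),f(b)]); print(o.shape); cv2.imwrite("pics/s4.png",o)
print(r.sense()["tcp_pos"],r.sense()["wrist_force"])
```

```text
(325, 760, 3)
[ 0.51638628 -0.20338058  0.01620523] [ 0.82364595  1.23188549 -0.03052432]
```

View pics/s4.png

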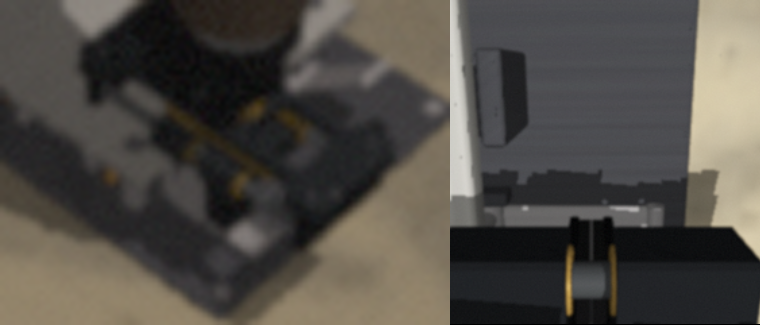

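The wrist view shows the tab (495–660, 215) lying under the fingers and already nearly level. I'll continue to its stop.

>>> play_rows:
  commands: "0 0 -0.06 0 0 0;0 0 -0.06 0 0 0;0 0 0 0 0 0;0 0 0 0 0 0"

```text
time_s: 11.4
tcp_pos: [0.5168, -0.2035, 0.0144]
ee_rot: [[0.991, 0.135, 0.0], [0.135, -0.991, -0.0], [0.0, 0.0, -1.0]]
wrist_force: [-2.6, 2.2, 9.6]
gripper_width: 0.002
gripper_force: 5.1
```

>>> play_rows:
  commands: "0 0 -0.05 0 0 0;0 0 -0.05 0 0 0;0 0 0 0 0 0;0 0 0 0 0 0"

```text
time_s: 11.8
tcp_pos: [0.5169, -0.2035, 0.0141]
ee_rot: [[0.991, 0.137, 0.001], [0.137, -0.991, -0.001], [0.001, 0.001, -1.0]]
wrist_force: [-8.2, 4.7, 26.6]
gripper_width: 0.006
gripper_force: 13.7
```

Firm at 14 mm, so it's flat. Now retreat upwards and check.

>>> play_rows:
  commands: "0 0 0.2 0 0 0;0 0 0.6 0 0 0;0 0 1 0 0 0;0 0 1 0 0 0;0 0 1 0 0 0;0 0 1 0 0 0;-0.5 0.3 1 0 0 0;-0.8 0.6 0.8 0 0 0;-0.8 0.6 0.5 0 0 0;-0.8 0.6 0 0 0 0;0 0 0 0 0 0;0 0 0 0 0 0"

```text
time_s: 13.0
tcp_pos: [0.4296, -0.1404, 0.2231]
ee_rot: [[0.991, 0.136, 0.001], [0.136, -0.991, 0.0], [0.001, 0.0, -1.0]]
wrist_force: [0.2, 0.3, 0.5]
gripper_width: 0.004
gripper_force: 0.0
```

Run:
```python
from station import r,cams
from h import *
q,_=cams.capture("wrist"); p,_=cams.capture("scene"); s=r.sense(); print(s["time_s"],s["tcp_pos"],s["wrist_force"])
a=cv2.resize(p[160:280,190:350],None,fx=2.5,fy=2.5,interpolation=cv2.INTER_CUBIC); b=q[:300,112:512]
o=cv2.hconcat([a,b]); cv2.imwrite("pics/s5.png",o)
```

```text
13.1 [ 0.43020932 -0.14075812  0.22262876] [ 0.48098605 -1.36739723 -0.16346689]
```

View pics/s5.png

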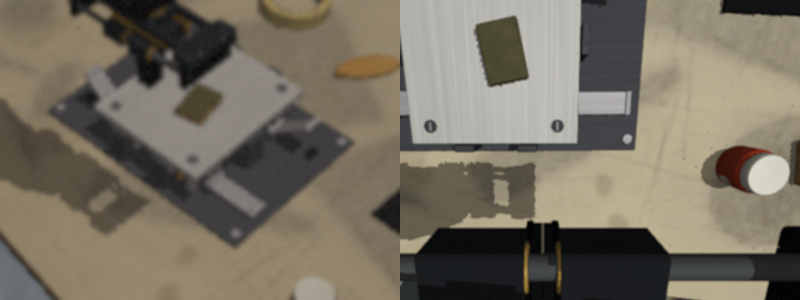

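The near right tab lies flat at about (235,195) in the scene crop. The other tabs in view (far right, near left) stand up, and the plate and tile are in place.

```bash
python3 -c "
from station import r
print(r.finish_job())"
```

```text
the job is handed in; nothing more can be done
None
```

The near right corner was the one that gave: I pushed it down about 6 mm to its stop, then pressed its tab flat, left the other three tabs alone, moved the arm clear and handed the job in at about 13 s; the near left corner was never tried, and the far left tab wasn't visible in the last pictures.

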